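# Open a snap ring over a pivot stub and hold it at the groove

### The job

Rebuild the scanner-stand pivot: stand the square-footed metal stub upright in the matching square pocket of the blue block, fully home, and let go of it. Then lift the red-handled ring pliers out of their stand by the handles, squeeze them so that the snap ring on their tips opens wide, and slide the open ring down over the stub's head until it lies on the shoulder, level with the groove and centred on the stub. Finish there with the pliers upright and still squeezed, holding the ring spread (do not let go), and leave the other things on the desk where they are.

Things in the scene. Friction and masses are not known exactly. Their poses are not given: they have to be found in the camera images.
- stub: Loose aluminium and steel pivot stub, standing upright on the desk, about 0.2 kg. Origin: centre of its underside, z up. From below: square foot 40 x 40 mm (sides along x and y) 0-14 mm high; round shoulder of diameter 36 mm at 14-30 mm; groove of diameter 16 mm at 30-37 mm; round head of diameter 22 mm at 37-62 mm, its top 3 mm tapered. Pick it up by the head from above, fingertips above the shoulder.
- groove (a point): Point on the stub's axis, 32 mm above its underside: where the middle of the ring's thickness lies when the ring rests on the shoulder.
- nest_hole0 (a point): Centre of the mouth (at the top face) of the square pocket in the fixed blue block (136 x 76 x 22 mm). The pocket is 43 x 43 mm with 2 mm chamfers, sides along the point's x and y, 12 mm deep: a stub fully home has its underside 12 mm below this point. The block's long side is along x; the pocket lies 32 mm to -x of the block's centre. The block may be turned any way.
- nest_hole1 (a point): Centre of the mouth of the round pocket (diameter 45 mm, 12 mm deep) in the same block, 66 mm from the square one. Not for this stub.
- stand: Fixed grey pliers stand, base 90 x 104 mm, origin under its centre. Two cheeks at y = +-42 mm (10 mm thick, 44 mm long in x, 90 mm high) carry the pliers' cross bar between orange horns that reach 100 mm high. The pliers lift straight up out of it.
- pliers: Loose ring pliers hanging upright in the stand, about 0.24 kg. Origin midway between the two pivots, z up, x towards the ring; when in the stand the origin is 94 mm above the desk. A steel cross bar 96 mm long along y (16 x 8 mm) runs through the origin. The jaws' tips reach 68 mm below the origin. The ring lies flat, its middle 66 mm below and 17 mm to +x of the origin.
- handles (a point): Point midway between the pliers' two red handles, 50 mm above the pliers' origin. Grasp here from above, closing along the pliers' y. Each handle is 18 mm wide in x and reaches from about 20 to 80 mm above the origin; at this height they measure about 61 mm over their outer faces when relaxed (72 mm at the top) and 42 mm when squeezed home, when the outer faces are upright. They spring apart; squeezing home takes about 7 N, 20 to 40 N holds them firmly on their stop.
- jaw_l (a joint): Turn of the left jaw (the right one mirrors it): 0 relaxed, ring closed; 0.195 rad squeezed home on the stop, ring fully spread.
- ring_center (a point): Centre of the snap ring, in the middle of its thickness (fixed on the pliers, 17 mm to +x and 66 mm below their origin). Brass C ring, 4 mm thick, outer diameter 40 mm closed, gap and lugs towards the pliers. Closed, its two teeth leave about 17 mm, too narrow for the stub's 22 mm head; fully spread, a round of 22 mm passes centred on this point with about 3 mm to spare all round. Spread, it is up to 52 mm wide along the pliers' y.
- scanner: Bystander, to be left alone: black hand-held barcode scanner lying on the desk, about 180 x 90 x 45 mm, origin under its head's rear.
- tape: Bystander: roll of orange tape, diameter 90 mm, 25 mm high, origin under its centre.
- marker: Bystander: black marker pen lying on the desk, 14 mm thick, about 120 mm long.
- driver: Bystander: screwdriver lying on the desk.
- bush: Bystander: round brass bush, diameter 41 mm, 22 mm high, origin under its centre.
- tub: Bystander: yellow tub with lid, diameter 90 mm, 150 mm high, origin under its centre.
There are look-alikes about, which are no part of the job. There is more than one size of the stub; the one meant has the size given above.

How it is judged:
By the outcome, as a careful person would: the job done as asked, in the order asked, and still so for the second after the job is handed in, while the arm keeps its last pose, push and grip.
It also fails if it takes over 48 s, if anything falls off the work surface, if the arm or the gripper's body presses on something with over 40 N, if the wrist force passes 120 N, or if a joint passes its speed limit or range.

### The arm

A 7-joint arm with a two-finger parallel gripper is mounted at the origin on the work surface. World frame = base frame: x ahead of the robot, y to its left, z up, the work surface at z = 0. Lengths are in m, angles in rad, forces in N, time in s.
With the tool pointing down it reaches from about 0.425 to 0.925 m from the base axis. Payload 6.8 kg.
Tool frame: the origin (TCP) lies between the finger pads; the fingertips stand 22 mm ahead of it and the grasp point (between the pads) lies 3 mm ahead of it (bot.tip_reach is the distance from the TCP to the fingertips, in m); z points along the fingers, x is the direction in which the jaws open and shut, and the axes are right-handed (so a half turn about z gives the same grasp; the last joint's range is limited). The gripper opens to 85 mm and grips with 20 to 120 N. Pads are 22 mm wide; open, the fingers measure 114 mm over their backs; the gripper's body (76 mm by 85 mm) begins 54 mm behind the grasp point. The pads swing forward as they close: fully open they stand 13 mm farther back than shut.
Start: joints at [-1.337, 0.477, 0.022, 1.555, -0.011, 1.109, -0.083], TCP at [0.226, 0.636, 0.253] pointing down, gripper open.
Joint ranges: [-2.96, 2.96], [-0.34, 2.1], [-1.41, 1.46], [0.24, 2.44], [-1.37, 4.51], [0.17, 1.92], [-2.96, 2.96]. Speed limits (rad/s): [2.39, 2.39, 3.14, 3.14, 3.14, 3.14, 3.14].

### API

Orientations are given as a unit quaternion [w, x, y, z].
In Python, from station import bot gives the robot as it stands.
- The arm moves only by the tool step_arm, never from a script. Its argument "targets" is a list of rows, each a list of 5 numbers: the shift along the tool's x, y, z in mm, then the turn about the tool's z in degrees, then the closure, from 0 (fully open) to 1 (shut). In form: [[dx, dy, dz, spin, jaw], ...]. A call has 1 to 20 rows; each row is the pose to reach, as a shift and turn from the pose commanded when the call began, along the tool's axes at that moment; what a row does not reach only later rows make up. A row lasts 1/12 s, in which the tool goes at most 41.7 mm and 7.16 degrees, less where a joint would pass 70% of its speed; a pose out of reach is approached as far as the arm can. A call with a gripper value outside its range is refused whole. The fingers move at their own pace and stop on an object; "newtons" is the grip in N (left out, the last holds). Time passes only in rows, so rows that repeat a pose let the fingers close. It gives the time, the measured TCP pose, the force and the opening at its end, in the units of the state.
- bot.get_obs(): the state, without advancing time (a new reading comes with each control period).
- bot.read_camera(name): name is "scene" or "top" or "wrist"; returns a dict with "frame" (420x560x3 uint8, red, green, blue), "z_map" (420x560 float32, m along the optical axis (not along the pixel's ray), 0 where there is no reading), "fov_y" (degrees; the focal length in pixels is half the picture's height over the tangent of half this angle, whatever the lens; pixels are square), "cx", "cy" (the principal point, pixels), "R" (3x3) and "t" (3): a world point X has camera coordinates R X + t. Camera axes: x right, y down, z forward; pixel columns grow to the right and rows downward; lengths in m; the calibration is good to about 2 mm. The wrist camera is an equidistant fisheye: a pixel r from the principal point sees the ray r / f radians off the axis. A picture is of the moment at which its call begins.
- bot.hand_in(): hands the job in, once; it reports no verdict.
The state is a dict: "t": time; "q": joint angles; "joint_vel": joint speeds; "joint_torque": joint torques, N m; "eef_pos": TCP position; "tool_rot": TCP orientation; "contact_force": force on the tool from outside, world axes, zero at the start; "torque": the same for the moment, N m; "gripper_width": opening from 0.0 (shut) to 1.0 (fully open).
Only numpy, scipy, OpenCV 4.12 (cv2) and the standard library are available. Lean on these libraries where they do the work, as an engineer would, in place of code of your own. Each camera call takes 0.05 s, during which the arm holds its last target.

## Working session

There is one attempt and no reset: what is moved stays moved. The work goes in short steps, Python scripts to look and compute and a tool call to move; the robot and the scene stay as the last step left them, time stands still between calls to the robot, and variables do not carry over. Pictures are saved under pics/ and viewed, and the job is handed in when it is done.

Besides the shell and the picture viewer there is one more tool, called after "Request:" as a command line: name --pt "numbers of a row" for each row, then --argument value for the rest. step_arm: Moves the arm, as the interface text tells. Its arguments: {"type":"object","properties":{"targets":{"type":"array"},"newtons":{"type":"number"}},"required":["targets"]}

```bash
mkdir -p pics; ls
cat > h.py <<'E'
import numpy as np, cv2
from station import bot
def cam(n):
    c=bot.read_camera(n); return c
def foc(c): return c["frame"].shape[0]/2/np.tan(np.radians(c["fov_y"])/2)
def save(c,name): cv2.imwrite("pics/"+name,c["frame"][:,:,::-1])
def pts(c):
    """world points for every pixel from depth (pinhole)"""
    f=foc(c); v,u=np.mgrid[0:420,0:560]; z=c["z_map"].astype(float)
    P=np.stack([(u-c["cx"])/f*z,(v-c["cy"])/f*z,z],-1)
    return (P-np.array(c["t"]))@np.array(c["R"])
def ray(c,u,v,h,fish=False):
    f=foc(c); R=np.array(c["R"]);t=np.array(c["t"])
    x,y=u-c["cx"],v-c["cy"]
    if fish:
        r=np.hypot(x,y); th=r/f; d=np.array([np.sin(th)*x/max(r,1e-9),np.sin(th)*y/max(r,1e-9),np.cos(th)])
    else: d=np.array([x/f,y/f,1])
    o=-R.T@t; d=R.T@d
    return o+d*(h-o[2])/d[2]
E
python3 - <<'E'
from h import *
for n in("scene","top","wrist"):
    c=cam(n); save(c,n+"0.png"); print(n,c["fov_y"],c["cx"],c["cy"],(-np.array(c["R"]).T@c["t"]).round(3),np.array(c["R"]).round(2).tolist())
print(bot.get_obs())
E
```

```text
pics
scene 54.49023296401199 282.58536483109384 211.98176040498 [ 1.213 -0.582  0.672] [[0.7, 0.71, 0.02], [0.39, -0.36, -0.85], [-0.59, 0.6, -0.53]]
top 54.584286387799224 286.93607436770446 207.93891843435506 [0.376 0.02  1.345] [[0.0, -1.0, -0.01], [-0.99, -0.0, -0.17], [0.17, 0.01, -0.99]]
wrist 65.70646984690485 280.2604720997061 207.44126680909034 [0.148 0.663 0.373] [[0.33, 0.94, -0.0], [0.89, -0.32, 0.32], [0.31, -0.11, -0.95]]
{'t': 0.15, 'q': array([-1.33713133,  0.47761711,  0.02235706,  1.55620394, -0.01154633,
        1.10931846, -0.0830966 ]), 'joint_vel': array([ 0.00078127, -0.00221109, -0.00102219, -0.00253   ,  0.00166284,
        0.00132143, -0.00284083]), 'joint_torque': array([ 3.12099226e-03, -5.96924007e+01,  1.61035672e+00, -2.81492293e+01,
        1.26135611e-02,  6.54195712e-03,  1.67065627e-05]), 'eef_pos': array([0.22608162, 0.63556105, 0.25255323]), 'tool_rot': array([ 4.34489101e-04,  8.17055037e-01,  5.76559244e-01, -5.61252082e-04]), 'contact_force': array([ 0.10776421, -0.03678344,  0.00458359]), 'torque': array([ 0.03250454, -0.03505846, -0.00054107]), 'gripper_width': 0.9971886901435096}
```

View pics/scene0.png

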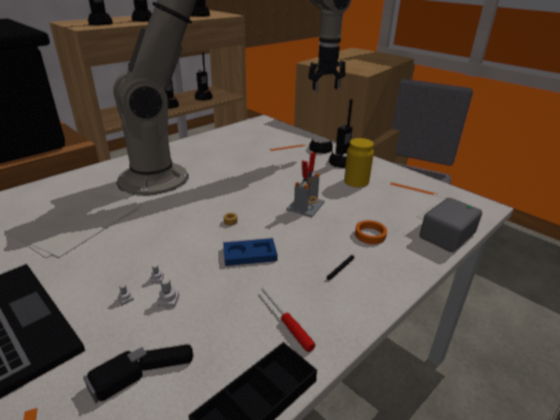

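View pics/top0.png

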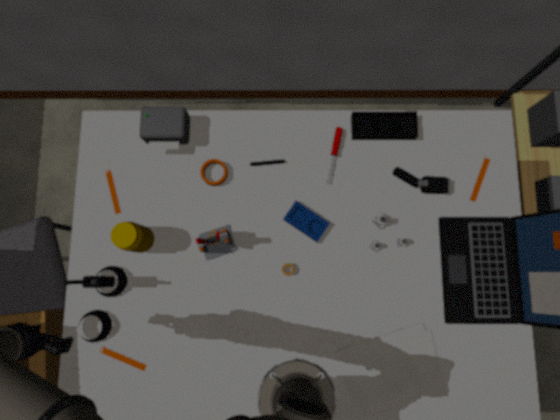

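View pics/wrist0.png

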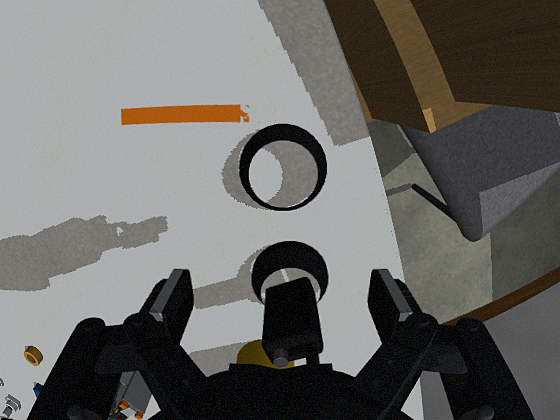

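The scene picture shows three stubs near (125,293), (156,272) and (168,291), the blue block at (250,250), and the stand with pliers at (308,190). In the top picture the stubs are near (385,220), (377,246) and (405,242). I'll enlarge these and measure.

Run:
```python
from h import *
c=cam("scene"); s=c["frame"]; a=cv2.resize(s[250:320,100:200],None,fx=7,fy=7,interpolation=cv2.INTER_CUBIC)
t=cam("top"); b=t["frame"]; b1=cv2.resize(b[200:260,360:420],None,fx=6,fy=6,interpolation=cv2.INTER_CUBIC); b2=cv2.resize(b[195:280,190:340],None,fx=5,fy=5,interpolation=cv2.INTER_CUBIC)
a2=cv2.resize(s[135:275,215:335],None,fx=4,fy=4,interpolation=cv2.INTER_CUBIC)
for n,i in(("a",a),("b1",b1),("b2",b2),("a2",a2)): cv2.imwrite(f"pics/{n}.png",i[:,:,::-1])
P=pts(t)
for v in range(212,252,2): print(v,' '.join('%3d'%(P[v,u,2]*1000) for u in range(368,414,2)))
P=pts(c); m=np.zeros((420,560),bool); m[255:312,105:190]=True
m&=(P[...,2]>0.010)&(P[...,2]<.12)
n,l,st,ce=cv2.connectedComponentsWithStats(m.astype(np.uint8))
for i in range(1,n):
    if st[i,4]>15:
        q=P[l==i]; print(st[i],q.min(0).round(3),q.max(0).round(3),np.median(q,0).round(3))
```

```text
212   1   3   0   0   0   4  15   2  -2   3  -1   0  -3   0   0   4   2  -1  -1   0   1  -3   0
214  -2  -1   3   5  -2  16  30  27  30   0   4   0   4  -1   2   2   0   0  -2   0   3  -4   0
216   0  -2   3   0  19  36  51  39  32  29   6   1   3   3  -1  -1   0   3   0  -1   3   2  -1
218   3   2   2  16  34  34  59  37  41  32  -4   3   4   1  -3   1   0   0   3   2   1   2   2
220   0   2   6  16  27  35  52  62  62  26  14   0   0   3   1  -3  -2   8   6   2   2   4   0
222   1   7   2  12  12  31  31  29  33  15   0  -1   3   5  -3   2  -2   0   0   1   5   0   1
224   4  -3  -4   3  12  19  31  34  12   5   0  -1  -1   0  -5  -2   0  -3   4   0   2   3  -1
226  -1   6  -3   3   1   7  11  13   4   1   2   2  -1   3   0  -1   0  -1   0   4   5   0   1
228   0   0   7   0   0  -4   0   4   0   3  -4  -5  -1  -2  -1   5  -1   1   3   2   2  -7   1
230   1   3   0  -1   3   3  -4   2   2  -4   2   4   1   5   3   2   0  -3   4  -2   1   1   1
232   5   0   0   0   1   0   6  -4   0   5   1   3  -1  -3   1   7  -1   0   0  -2   2   2   3
234   3   3  -2   4  -3  -1   5   1   0   0 
[... 394 characters left out ...]
 1   4   1  11  18  31  48  19   3  -1   0
244  -1   6  22  26  23  17   8   0  -1   1   0   1  -2   0   1  14  17  20  18   3   1   0   0
246   1   9  19  25  42  39  -5   8  -1   2  -3  -2   3   2   4  -2   2   1   4   1   2   8   2
248   2   0  10  23  22  11   0   1   2   0   1   2   0   0   3   2   3   1   4   5   0  -1   0
250   2   4  -1   1  11   3   5   0  -3  -1   0  -1   4   0   1   0   1   4   4  -1   0 1344   2
[150 264  12  16 130] [ 0.462 -0.275  0.01 ] [ 0.49  -0.248  0.043] [ 0.48  -0.263  0.021]
[157 278  22  27 363] [ 0.544 -0.307  0.01 ] [ 0.587 -0.253  0.062] [ 0.568 -0.285  0.03 ]
[117 284  16  18 144] [ 0.477 -0.361  0.01 ] [ 0.503 -0.335  0.044] [ 0.494 -0.35   0.021]
```

View pics/a.png

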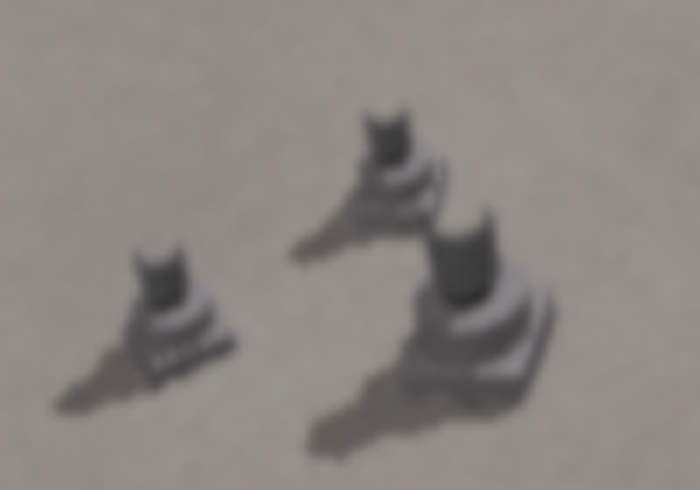

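View pics/b1.png

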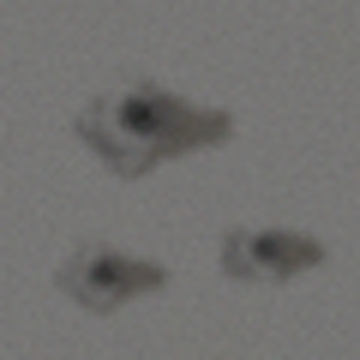

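View pics/b2.png

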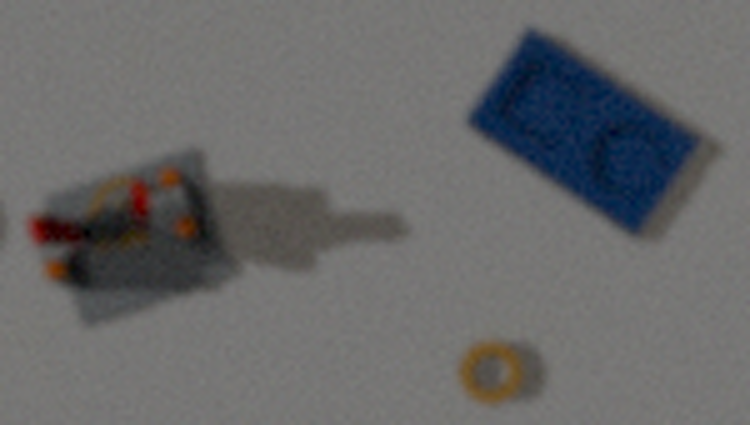

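View pics/a2.png

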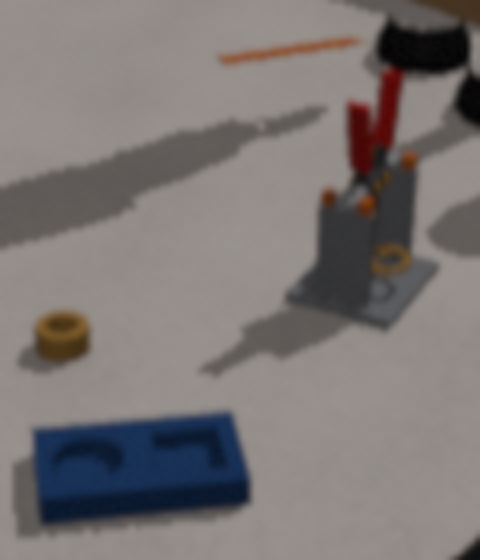

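The stub meant is the largest one, at scene (168,291) / top (385,220). It is 62 mm tall with a foot of about 40 mm, while the other two are about 43 mm tall. Next I'll measure the block, stub and stand roughly.

Run:
```python
from h import *
for n in("top","scene"):
    c=cam(n); f=c["frame"]; hsv=cv2.cvtColor(f,cv2.COLOR_RGB2HSV); P=pts(c)
    m=cv2.inRange(hsv,(105,120,40),(125,255,255)); 
    m[:, 430:]=0; m[300:]=0
    m=m&((P[...,2]>.012)&(P[...,2]<.03)).astype(np.uint8)*255
    m=cv2.morphologyEx(m,cv2.MORPH_OPEN,np.ones((3,3)))
    q=P[m>0]
    q=q[q[:,2]>0.017]
    r=cv2.minAreaRect((q[:,:2]*1000).astype(np.float32)); print(n,"blue",r,q[:,2].mean())
    # contour rays at 0.022
    cs,_=cv2.findContours(m,cv2.RETR_EXTERNAL,cv2.CHAIN_APPROX_NONE); k=max(cs,key=cv2.contourArea)[:,0]
    w=np.array([ray(c,u,v,.022)[:2] for u,v in k])*1000; print(cv2.minAreaRect(w.astype(np.float32)))
    # orange horns, red handles
    box=(slice(195,260),slice(185,250)) if n=="top" else (slice(140,220),slice(285,335))
    mm=np.zeros((420,560),np.uint8); mm[box]=1
    for nm,lo,hi in(("orange",(8,150,90),(18,255,255)),("red",(0,150,60),(5,255,255)),("brass",(18,100,50),(28,255,255))):
        o=cv2.inRange(hsv,lo,hi)*mm
        k,l,st,ce=cv2.connectedComponentsWithStats(o)
        for i in range(1,k):
            if st[i,4]>3: print(nm,st[i],ce[i].round(1),np.median(P[l==i],0).round(3),P[l==i][:,2].max().round(3))
    # stand base / everything low
    if n=="top":
        b=(P[...,2]>.006)&(P[...,2]<.12)&(mm>0); q=P[b]; print("stand",cv2.minAreaRect((q[:,:2]*1000).astype(np.float32)))
        b=np.zeros_like(b);b[210:230,368:392]=1; b&=(P[...,2]>.008)&(P[...,2]<.1); q=P[b]; print("stub",cv2.minAreaRect((q[:,:2]*1000).astype(np.float32)))
        q=q[q[:,2]>.055]; print(q.mean(0))
```

```text
top blue ((557.4452514648438, -32.74159240722656), (128.27215576171875, 72.6068344116211), 55.67027282714844) 0.022952827322360512
((557.2780151367188, -32.290313720703125), (128.62322998046875, 71.71469116210938), 55.972450256347656)
orange [222 229   4   3   8] [223.5 230.1] [0.518 0.225 0.099] 0.103
orange [200 248   2   3   5] [200.6 248.8] [0.459 0.295 0.1  ] 0.103
red [216 232   4   6  18] [217.3 234.2] [0.498 0.232 0.17 ] 0.175
red [197 239   3   4   9] [197.7 240.7] [0.478 0.288 0.168] 0.173
brass [214 242   6   2   6] [216.5 242.3] [0.485 0.254 0.033] 0.09
stand ((539.4030151367188, 262.2060852050781), (213.3931121826172, 210.81785583496094), 0.18192093074321747)
stub ((554.362060546875, -283.8576965332031), (62.405784606933594, 40.214786529541016), 43.32408905029297)
[ 0.56037192 -0.27253122  0.06092016]
scene blue ((557.395751953125, -35.61909484863281), (131.67999267578125, 74.50012969970703), 56.1707763671875) 0.02188256356849177
((561.70849609375, -38.66477966308594), (131.1794891357422, 79.83959197998047), 55.768882751464844)
orange [316 174   3   2   6] [317.  174.5] [0.49  0.301 0.098] 0.101
orange [305 184   3   3   6] [306.3 185.3] [0.518 0.223 0.1  ] 0.101
red [303 152  13  26 154] [308.2 165.5] [0.486 0.275 0.143] 0.672
brass [315 197   2   4   5] [315.6 198.4] [0.51 0.28 0.03] 0.031
```

Run:
```python
from h import *
c=cam("scene"); P=pts(c)
for (u0,u1,v0,v1) in((335,358,95,168),(308,334,138,155)):
    q=P[v0:v1,u0:u1].reshape(-1,3); d=c["frame"][v0:v1,u0:u1].reshape(-1,3).max(1)<50
    q=q[d&(q[:,2]>.02)&(q[:,2]<.5)]; print(len(q)); 
    for h in np.arange(.02,.5,.04):
        s=q[(q[:,2]>=h)&(q[:,2]<h+.04)]
        if len(s): print(round(h,2),len(s),np.median(s,0).round(3))
cv2.imwrite("pics/z.png",cv2.resize(c["frame"][60:200,280:420],None,fx=4,fy=4)[:,:,::-1])
```

```text
574
0.02 129 [0.375 0.568 0.039]
0.06 141 [0.373 0.577 0.082]
0.1 159 [0.373 0.579 0.121]
0.14 85 [0.363 0.607 0.146]
0.18 36 [0.362 0.614 0.202]
0.22 24 [0.362 0.613 0.233]
137
0.02 137 [0.248 0.608 0.031]
```

View pics/z.png

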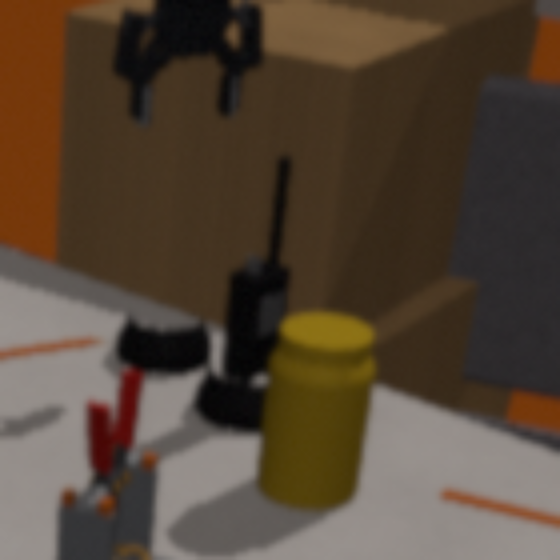

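Request:
step_arm --pt "-40 20 -40 0 0" --pt "-80 60 -40 0 0" --pt "-744 619 -40 0 0" --pt "-744 619 -40 0 0" --pt "-744 619 -40 0 0" --pt "-744 619 -40 0 0" --pt "-744 619 -40 0 0" --pt "-744 619 -40 0 0" --pt "-744 619 -40 0 0" --pt "-744 619 -40 0 0" --pt "-744 619 -40 0 0" --pt "-744 619 -40 0 0" --pt "-744 619 -40 0 0" --pt "-744 619 -40 0 0" --pt "-744 619 -40 0 0" --pt "-744 619 -40 0 0" --pt "-744 619 -40 0 0" --pt "-744 619 -40 0 0" --pt "-744 619 -40 0 0" --pt "-744 619 0 0 0"

```text
t: 2.07
eef_pos: [0.5096, -0.1367, 0.2854]
tool_rot: [0.001, 0.817, 0.577, 0.002]
contact_force: [1.3, 1.3, 0.4]
gripper_width: 0.999
```

Request:
step_arm --pt "-111 94 100 0 0" --pt "-111 94 100 0 0" --pt "-111 94 100 0 0" --pt "-111 94 100 0 0" --pt "-111 94 100 0 0" --pt "-111 94 100 0 0" --pt "-111 94 100 0 0"

```text
t: 2.65
eef_pos: [0.5594, -0.2704, 0.1836]
tool_rot: [-0.0, 0.817, 0.576, -0.0]
contact_force: [0.8, 0.4, 0.6]
gripper_width: 1.002
```

Run:
```python
from h import *
c=cam("wrist"); save(c,"w1.png"); print(bot.get_obs()["eef_pos"],bot.get_obs()["q"])
```

```text
[ 0.55990499 -0.26952141  0.18430309] [-0.0775094   0.51678895  0.58597599  1.78495237 -0.34531441  0.94347853
  1.88366963]
```

View pics/w1.png

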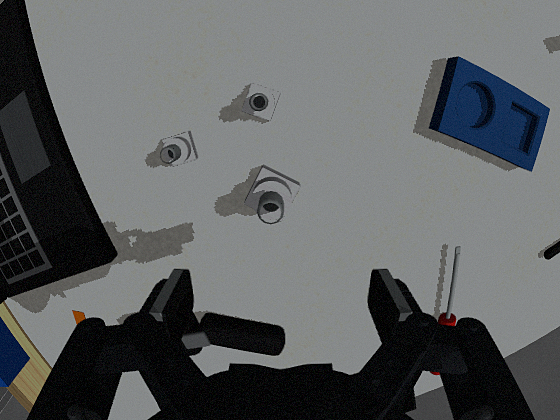

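```bash
cat >> h.py <<'E'
def wpts(c):
    f=foc(c); v,u=np.mgrid[0:420,0:560]; x=u-c["cx"]; y=v-c["cy"]; r=np.hypot(x,y)+1e-9; th=r/f
    z=c["z_map"].astype(float); k=np.tan(th)/r
    P=np.stack([x*k*z,y*k*z,z],-1)
    return (P-np.array(c["t"]))@np.array(c["R"])
E
python3 - <<'E'
from h import *
c=cam("wrist"); P=wpts(c); o=bot.get_obs(); print(o["eef_pos"])
I=cv2.resize(c["frame"][150:240,210:320],None,fx=7,fy=7,interpolation=cv2.INTER_CUBIC); cv2.imwrite("pics/w1c.png",I[:,:,::-1])
b=np.zeros((420,560),bool); b[150:240,215:320]=1
H=P[...,2]
q=P[b&(H>.005)&(H<.1)]
print("hist",np.histogram(q[:,2],bins=np.arange(0,.07,.005)))
top=P[b&(H>.055)&(H<.07)]; print("top",len(top),top.mean(0),top.min(0),top.max(0),cv2.minEnclosingCircle((top[:,:2]*1000).astype(np.float32)))
sh=P[b&(H>.027)&(H<.034)]; print("shoulder",len(sh),cv2.minEnclosingCircle((sh[:,:2]*1000).astype(np.float32)))
ft=P[b&(H>.010)&(H<.018)]; print("foot",len(ft),cv2.minAreaRect((ft[:,:2]*1000).astype(np.float32)))
al=P[b&(H>.010)&(H<.034)]; print("foot+",len(al),cv2.minAreaRect((al[:,:2]*1000).astype(np.float32)))
# block
hsv=cv2.cvtColor(c["frame"],cv2.COLOR_RGB2HSV); m=cv2.inRange(hsv,(105,120,30),(125,255,255)); m[:,:400]=0;m[200:]=0
q=P[(m>0)&(H>.018)&(H<.027)]; print("block",len(q),cv2.minAreaRect((q[:,:2]*1000).astype(np.float32)),q[:,2].mean())
E
```

```text
[ 0.56021976 -0.26906185  0.18476281]
hist (array([  0,  48, 454,  69,  49, 462, 364, 128,  40,  45,  39, 110, 134,
         0]), array([0.   , 0.005, 0.01 , 0.015, 0.02 , 0.025, 0.03 , 0.035, 0.04 ,
       0.045, 0.05 , 0.055, 0.06 , 0.065, 0.07 ]))
top 244 [ 0.55729343 -0.27799329  0.05983433] [ 0.54943067 -0.2900604   0.05502844] [ 0.57066215 -0.26885073  0.06302198] ((560.0103149414062, -279.4209289550781), 11.086856842041016)
shoulder 806 ((560.4091186523438, -279.1545104980469), 18.39385414123535)
foot 507 ((560.20458984375, -279.337890625), (40.32809066772461, 40.35068130493164), 43.43409729003906)
foot+ 1398 ((560.20458984375, -279.337890625), (40.32809066772461, 40.35068130493164), 43.43409729003906)
block 4865 ((556.1779174804688, -33.56236267089844), (137.34165954589844, 76.41866302490234), 55.9721565246582) 0.021927853850537696
```

View pics/w1c.png

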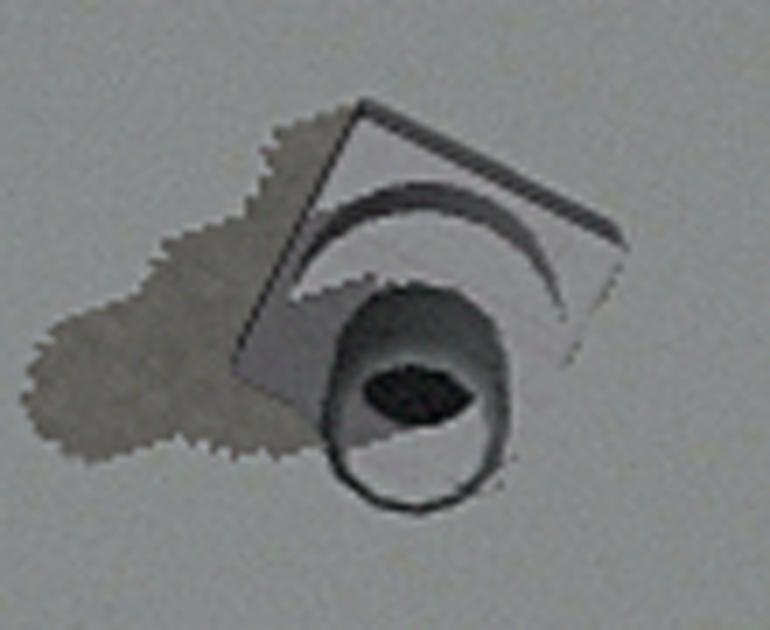

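The stub's centre is (560.2,-279.3) mm with yaw 43.4°, and the foot measures 40.3 mm, so this is the right one. The block is at (556.2,-33.6) mm, yaw 56.0°.

Request:
step_arm --pt "-9.6 3.4 40 0 0" --pt "-9.6 3.4 80 0 0.3" --pt "-9.6 3.4 85 0 0.3" --pt "-9.6 3.4 85 0 0.3" --pt "-9.6 3.4 85 0 0.3" --newtons 40

```text
t: 3.17
eef_pos: [0.5607, -0.28, 0.1007]
tool_rot: [0.001, 0.817, 0.577, 0.001]
contact_force: [0.2, 0.1, 0.6]
gripper_width: 0.697
```

Run:
```python
from h import *
o=bot.get_obs(); print(o["t"],o["eef_pos"],o["tool_rot"],o["gripper_width"],bot.tip_reach)
```

```text
3.1667 [ 0.5606803  -0.27999971  0.10072776] [5.76436380e-04 8.16668498e-01 5.77106371e-01 6.83855950e-04] 0.696522456919287 0.022
```

Request:
step_arm --pt "0.5 0 30 0 0.3" --pt "0.5 0 42 0 0.3" --pt "0.5 0 42 0 0.3" --pt "0.5 0 42 0 1" --pt "0.5 0 42 0 1" --pt "0.5 0 42 0 1" --pt "0.5 0 42 0 1" --pt "0.5 0 42 0 1" --pt "0.5 0 42 0 1" --newtons 50

```text
t: 3.92
eef_pos: [0.5608, -0.2806, 0.0583]
tool_rot: [0.001, 0.817, 0.577, 0.001]
contact_force: [0.2, 0.5, 6.9]
gripper_width: 0.241
```

Run:
```python
from h import *
o=bot.get_obs(); print(o["eef_pos"],o["gripper_width"],o["contact_force"])
c=cam("wrist"); save(c,"w2.png")
```

```text
[ 0.56076778 -0.28063498  0.05832696] 0.24051083439307713 [0.20389192 0.5298665  6.92264825]
```

View pics/w2.png

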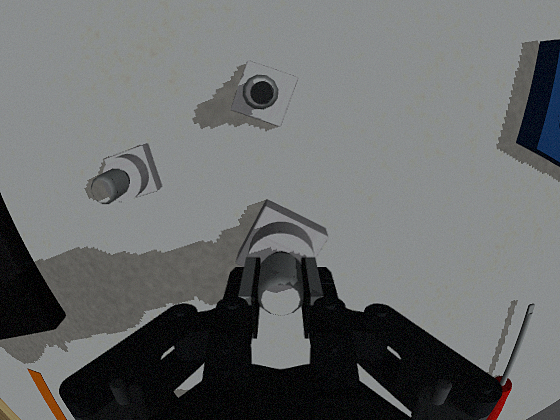

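Request:
step_arm --pt "0 0 -30 0 1" --pt "0 0 -70 0 1" --pt "40 -5 -80 -6 1" --pt "80 -10 -80 -12.5 1" --pt "120 -15 -80 -12.5 1" --pt "160 -20 -80 -12.5 1" --pt "200 -25 -80 -12.5 1" --pt "240 -28 -80 -12.5 1" --pt "262 -29 -80 -12.5 1" --pt "262 -29 -80 -12.5 1" --pt "262 -29 -80 -12.5 1" --pt "262 -29 -80 -12.5 1"

```text
t: 4.97
eef_pos: [0.6198, -0.0247, 0.1368]
tool_rot: [0.0, 0.75, 0.662, -0.0]
contact_force: [0.1, -1.0, -1.8]
gripper_width: 0.235
```

```bash
cat > m.py <<'E'
from h import *
import sys
o=bot.get_obs(); c=cam("wrist"); save(c,sys.argv[1]); P=wpts(c); H=P[...,2]
w,x,y,z=o["tool_rot"]; yaw=np.arctan2(2*(x*y+w*z),1-2*(y*y+z*z))
print(o["t"],o["eef_pos"].round(4),np.degrees(yaw).round(2),o["gripper_width"].round(3),o["contact_force"].round(1),o["q"].round(2))
hsv=cv2.cvtColor(c["frame"],cv2.COLOR_RGB2HSV); m=cv2.inRange(hsv,(105,120,25),(125,255,255))
q=P[(m>0)&(H>.018)&(H<.027)]; r=cv2.minAreaRect((q[:,:2]*1000).astype(np.float32)); print("block",len(q),r)
ez=o["eef_pos"][2]; b=(np.hypot(P[...,0]-o["eef_pos"][0],P[...,1]-o["eef_pos"][1])<.05)
# grasped stub: foot band
gray=hsv[...,1]<90
for lo,hi in((-.048,-.038),(-.034,-.026),(-.03,-.02)):
  pass
hh=np.histogram((H[b&(m==0)]-ez)*1000,bins=np.arange(-90,20,4)); print(dict(zip(hh[1].astype(int).tolist(),hh[0].tolist())))
E
python3 m.py w3.png
```

```text
Traceback (most recent call last):
  File "m.py", line 5, in <module>
    print(o["t"],o["eef_pos"].round(4),np.degrees(yaw).round(2),o["gripper_width"].round(3),o["contact_force"].round(1),o["q"].round(2))
                                                                ^^^^^^^^^^^^^^^^^^^^^^^^
AttributeError: 'float' object has no attribute 'round'
```

View pics/w3.png

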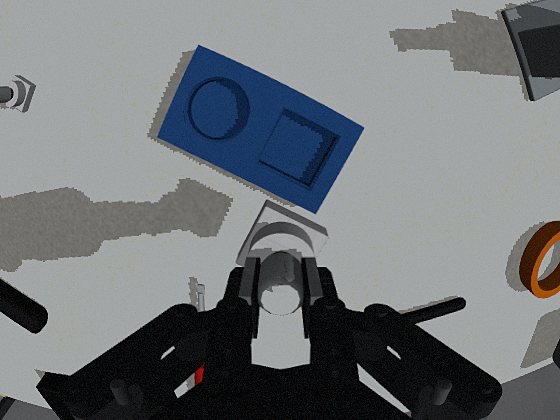

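```bash
sed -i 's/o\["gripper_width"\].round(3)/round(o["gripper_width"],3)/' m.py
cat >> m.py <<'E'
fl=P[(m>0)&(H>.006)&(H<.014)]; fl=fl[(np.hypot(fl[:,0]-.574,fl[:,1]+.007)<.035)]
print("pocketfloor",len(fl),cv2.minAreaRect((fl[:,:2]*1000).astype(np.float32)) if len(fl)>20 else 0)
(cx,cy),(w_,h_),a=r
if w_<h_: a-=90
for k in(a,): print("long axis",k,"hole0",cx+32*np.cos(np.radians(k)),cy+32*np.sin(np.radians(k)))
E
sed -i 's/^hh=.*/zr=(H-ez)*1000/' m.py
cat >> m.py <<'E'
reg=np.zeros_like(b); reg[190:320,225:345]=1
s=b&(m==0)&reg&(c["frame"].max(-1)>40)
print(np.histogram(zr[s],bins=np.arange(-70,10,4)))
ft=P[s&(zr>-52)&(zr<-40)]
print("foot",len(ft),ft[:,2].mean()-ez,cv2.minAreaRect((ft[:,:2]*1000).astype(np.float32)))
sh=P[s&(zr>-33)&(zr<-24)]
print("shoulder",len(sh),np.median(sh[:,2])-ez,cv2.minEnclosingCircle((sh[:,:2]*1000).astype(np.float32)))
E
python3 m.py w3b.png
```

```text
5.0167 [ 0.6198 -0.0255  0.1369] 82.79 0.237 [ 0.7 -0.1 -1. ] [-0.42  0.56  0.5   1.82 -0.34  0.85  1.68]
block 12332 ((639.6273193359375, -148.7962646484375), (152.16636657714844, 401.0314636230469), 35.81423568725586)
pocketfloor 3059 ((574.4776000976562, -6.725627899169922), (43.23422622680664, 42.952789306640625), 55.79710006713867)
long axis -54.18576431274414 hole0 658.3524128889967 -174.74565522758562
(array([   0,    0,    3,  136,  175,  197, 1188,  165,  171,  179, 1399,
          4,  120,  214,  261,  274,  297,  486,  396]), array([-70, -66, -62, -58, -54, -50, -46, -42, -38, -34, -30, -26, -22,
       -18, -14, -10,  -6,  -2,   2,   6]))
foot 1556 -0.044991427202466336 ((618.40185546875, -25.25394058227539), (39.90193176269531, 40.64801025390625), 55.04263687133789)
shoulder 1536 -0.028450409176478217 ((618.9312133789062, -25.204980850219727), 18.452360153198242)
```

Request:
step_arm --pt "6 -23 10 -0.4 1" --pt "12.8 -46.2 20 -0.4 1" --pt "12.8 -46.2 45 -0.4 1" --pt "12.8 -46.2 50 -0.4 1" --pt "12.8 -46.2 50 -0.4 1" --pt "12.8 -46.2 50 -0.4 1"

```text
t: 5.57
eef_pos: [0.5768, -0.0066, 0.0874]
tool_rot: [0.001, 0.748, 0.664, 0.0]
contact_force: [-0.1, -0.4, -1.7]
gripper_width: 0.232
```

```bash
python3 m.py w4.png
```

```text
5.5667 [ 0.5768 -0.0066  0.0874] 83.21 0.232 [-0.1 -0.4 -1.7] [-0.44  0.57  0.46  1.95 -0.37  0.71  1.69]
block 13868 ((556.1315307617188, -33.35096740722656), (136.55226135253906, 76.8395004272461), 55.99825668334961)
pocketfloor 860 ((575.89599609375, -7.170017242431641), (42.628211975097656, 41.45827102661133), 55.73809814453125)
long axis 55.99825668334961 hole0 574.0265108583369 -6.822309556863267
(array([  30,   88,    1,  138,  188,  195, 1176,  159,  181,  187, 1388,
          3,  129,  213,  260,  288,  289,  473,  421]), array([-70, -66, -62, -58, -54, -50, -46, -42, -38, -34, -30, -26, -22,
       -18, -14, -10,  -6,  -2,   2,   6]))
foot 1542 -0.04507343961161527 ((575.7404174804688, -6.5373382568359375), (40.04467010498047, 40.93909454345703), 55.146339416503906)
shoulder 1532 -0.028427685621882734 ((575.8424072265625, -6.786861896514893), 18.481786727905273)
```

View pics/w4.png

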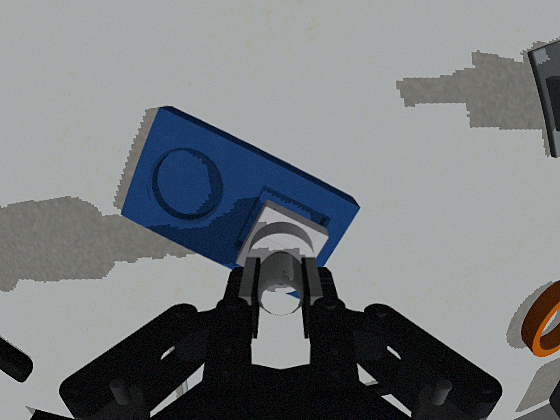

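Request:
step_arm --pt "0 -1.4 2 0 1" --pt "0 -1.4 5 0 1" --pt "0 -1.4 9 0 1" --pt "0 -1.4 13 0 1" --pt "0 -1.4 17 0 1" --pt "0 -1.4 19.5 0 1" --pt "0 -1.4 19.5 0 1"

```text
t: 6.2
eef_pos: [0.5751, -0.005, 0.0683]
tool_rot: [-0.0, 0.747, 0.665, 0.0]
contact_force: [-3.5, 0.4, 12.3]
gripper_width: 0.235
```

```bash
python3 m.py w5.png
```

```text
6.2 [ 0.5751 -0.005   0.0683] 83.31 0.235 [-3.5  0.4 12.3] [-0.43  0.59  0.44  1.96 -0.39  0.67  1.71]
block 16890 ((556.3282470703125, -33.50438690185547), (136.12847900390625, 77.12188720703125), 55.7815055847168)
pocketfloor 221 ((564.3960571289062, -23.949790954589844), (2.7865371704101562, 41.18614959716797), 56.52346420288086)
long axis 55.7815055847168 hole0 574.3234573299399 -7.043615792309108
(array([ 322,    2,   17,   44,   57,  265, 1215,  164,  175,  185, 1398,
          1,  134,  221,  246,  291,  282,  480,  419]), array([-70, -66, -62, -58, -54, -50, -46, -42, -38, -34, -30, -26, -22,
       -18, -14, -10,  -6,  -2,   2,   6]))
foot 1584 -0.04474512864136847 ((576.5284423828125, -3.3081741333007812), (64.46676635742188, 76.66615295410156), 54.49127197265625)
shoulder 1541 -0.0283239421823221 ((574.0602416992188, -4.991738319396973), 18.52861785888672)
```

View pics/w5.png

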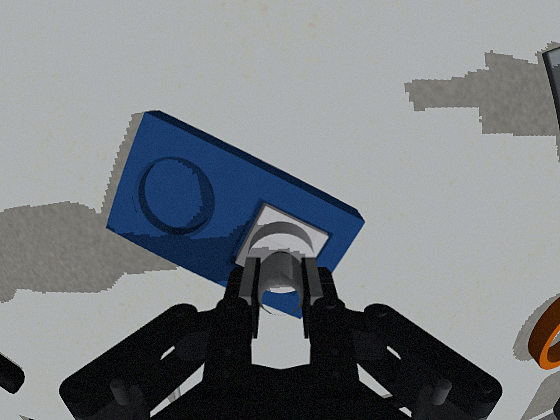

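The shoulder is at z = 39.9 mm, which means the stub is fully home. I'll release it, rise and go look at the stand.

Request:
step_arm --pt "0 0 -0.5 0 0.5" --pt "0 0 -0.5 0 0.5" --pt "0 0 -0.5 0 0.5" --pt "0 0 -30 0 0.5" --pt "0 0 -70 0 0.3" --pt "0 0 -110 0 0" --pt "40 -8 -150 -6 0" --pt "80 -17 -185 -12 0" --pt "120 -27 -190 -18 0" --pt "160 -37 -190 -24 0" --pt "200 -45 -190 -26.7 0" --pt "240 -55 -190 -26.7 0" --pt "279 -64 -190 -26.7 0" --pt "279 -64 -190 -26.7 0" --pt "279 -64 -190 -26.7 0"

```text
t: 7.5
eef_pos: [0.5412, 0.287, 0.2565]
tool_rot: [-0.001, 0.569, 0.822, 0.001]
contact_force: [-0.3, -0.2, -0.4]
gripper_width: 0.999
```

Run:
```python
from h import *
c=cam("wrist"); save(c,"w6.png"); o=bot.get_obs(); print(o["t"],o["eef_pos"],o["tool_rot"],o["q"].round(2))
```

```text
7.55 [0.54222152 0.28308392 0.25655955] [-5.16580405e-04  5.71026948e-01  8.20931143e-01 -1.27031666e-04] [-0.87  0.38  0.38  1.73 -0.16  1.06  1.49]
```

View pics/w6.png

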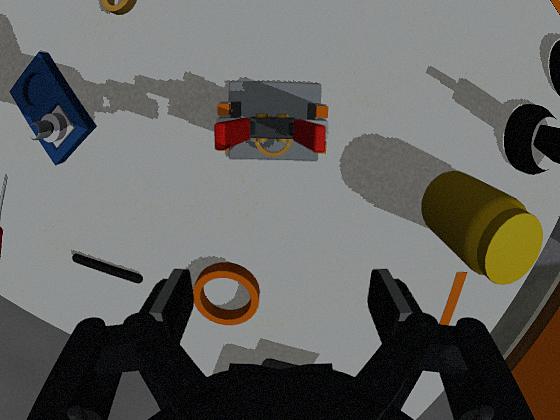

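The wrist picture shows the stub standing upright in the block at (48,128). The pliers' handles are at (232,135) and (312,136), with the ring at (272,140) on the tool +y side.

```bash
cat > p.py <<'E'
from h import *
import sys
c=cam("wrist"); save(c,sys.argv[1]); o=bot.get_obs(); P=wpts(c); H=P[...,2]
w,x,y,z=o["tool_rot"]; yaw=np.degrees(np.arctan2(2*(x*y+w*z),1-2*(y*y+z*z))); print(o["t"],o["eef_pos"].round(4),yaw.round(2),o["gripper_width"])
hsv=cv2.cvtColor(c["frame"],cv2.COLOR_RGB2HSV)
reg=np.zeros((420,560),bool); reg[60:260,190:350]=1
red=(cv2.inRange(hsv,(0,150,40),(5,255,255))|cv2.inRange(hsv,(175,150,40),(180,255,255)))>0
n,l,st,ce=cv2.connectedComponentsWithStats((red&reg).astype(np.uint8))
cc=[]
for i in range(1,n):
    if st[i,4]>40:
        q=P[l==i]; t=q[q[:,2]>.165]; r=cv2.minAreaRect((t[:,:2]*1000).astype(np.float32)) if len(t)>5 else None
        print("red",st[i],q[:,2].min().round(3),q[:,2].max().round(3),len(t),r); cc.append(t)
t=np.vstack(cc); print("both tops",cv2.minAreaRect((t[:,:2]*1000).astype(np.float32)))
b=reg&(hsv[...,1]<90)&(H>.005)&(H<.02); q=P[b]; print("base",len(q),np.median(q[:,2]),cv2.minAreaRect((q[:,:2]*1000).astype(np.float32)))
br=(cv2.inRange(hsv,(16,110,40),(30,255,255))>0)&reg; q=P[br&(H<.045)&(H>.02)]; print("ring",len(q),q[:,2].mean() if len(q) else 0,cv2.minEnclosingCircle((q[:,:2]*1000).astype(np.float32)),cv2.minAreaRect((q[:,:2]*1000).astype(np.float32)))
og=(cv2.inRange(hsv,(6,150,60),(16,255,255))>0)&reg
n,l,st,ce=cv2.connectedComponentsWithStats(og.astype(np.uint8))
for i in range(1,n):
    if st[i,4]>10: print("horn",st[i],np.median(P[l==i],0).round(4))
E
python3 p.py w6b.png
```

```text
7.6 [0.5431 0.2802 0.2567] 110.14 0.9991806127193397
red [221 119  35  32 860] 0.007 0.377 361 ((483.0700988769531, 236.06057739257812), (16.01691436767578, 48.763206481933594), 65.68077850341797)
red [298 120  34  33 773] 0.098 0.377 357 ((469.70709228515625, 276.597900390625), (45.16532897949219, 15.372801780700684), 57.7323112487793)
both tops ((480.2899169921875, 256.7187805175781), (32.664615631103516, 70.87416076660156), 19.238737106323242)
base 4031 0.007952025771602785 ((487.34832763671875, 258.9414978027344), (90.13877868652344, 103.9078369140625), 18.975723266601562)
ring 194 0.029787077945766627 ((501.5404052734375, 263.729736328125), 22.014921188354492) ((502.5541076660156, 266.79547119140625), (35.64406204223633, 42.276546478271484), 78.96871948242188)
horn [222 104  14  12 152] [0.4863 0.2148 0.0999]
horn [321 106  12  12 137] [0.4592 0.2934 0.1   ]
horn [229 149   6   3  11] [0.5188 0.2297 0.0997]
```

```bash
sed -i 's/t=q\[q\[:,2\]>.165\]/t=q[(q[:,2]>.166)\&(q[:,2]<.18)]/' p.py; python3 p.py w6c.png | grep -v horn
```

```text
7.65 [0.5436 0.2785 0.2569] 109.98 0.9992507734733372
red [225 119  35  32 840] 0.001 0.377 350 ((497.52789306640625, 229.16204833984375), (17.47830581665039, 8.572656631469727), 19.441274642944336)
red [302 120  34  33 792] 0.115 0.377 333 ((477.0518798828125, 288.58575439453125), (17.577348709106445, 8.162667274475098), 20.453853607177734)
both tops ((487.32781982421875, 258.7733459472656), (17.597930908203125, 71.0987548828125), 18.935638427734375)
base 4022 0.007946191947200424 ((487.5004577636719, 259.4376525878906), (89.33358001708984, 103.99285888671875), 18.88146209716797)
ring 193 0.02987927364752187 ((501.2475280761719, 263.7666015625), 22.1744441986084) ((502.2301025390625, 266.84405517578125), (35.69599914550781, 43.13240432739258), 78.84870910644531)
```

Request:
step_arm --pt "0 -30 0 1 0" --pt "0 -60.5 10 1 0" --pt "0 -60.5 20 1 0" --pt "0 -60.5 20 1 0" --pt "0 -60.5 20 1 0" --pt "0 -60.5 20 1 0"

```text
t: 8.15
eef_pos: [0.4882, 0.2583, 0.238]
tool_rot: [0.0, 0.581, 0.814, 0.001]
contact_force: [0.1, 0.9, -0.7]
gripper_width: 0.998
```

```bash
sed -i 's/60:260,190:350/60:340,170:370/' p.py; python3 p.py w7.png
```

```text
8.2 [0.4882 0.2586 0.2381] 108.94 1.0029795271716262
red [227 196  34  51 983] 0.114 0.358 326 ((497.4164123535156, 229.43081665039062), (17.497236251831055, 7.969481468200684), 18.003253936767578)
red [304 196  35  51 944] 0.114 0.358 339 ((476.9866943359375, 288.54156494140625), (18.18195152282715, 8.644903182983398), 18.815711975097656)
both tops ((487.03363037109375, 259.055419921875), (18.18195152282715, 70.94649505615234), 18.815711975097656)
base 3982 0.007945263430013356 ((571.5767211914062, 265.65399169921875), (273.8714904785156, 106.50868225097656), 8.129777908325195)
ring 122 0.030178027150593752 ((592.0038452148438, 250.29791259765625), 116.10841369628906) ((592.9542846679688, 268.0119323730469), (54.013458251953125, 231.47579956054688), 86.92849731445312)
horn [226 176  13  14 160] [0.4861 0.2147 0.0998]
horn [326 177  13  13 155] [0.4592 0.2936 0.1   ]
horn [228 212   8   9  38] [0.5131 0.2216 0.1002]
horn [330 212   7   9  36] [0.4845 0.3049 0.1002]
horn [207 314  64  26 687] [0.6895 0.2743 0.0245]
```

View pics/w7.png

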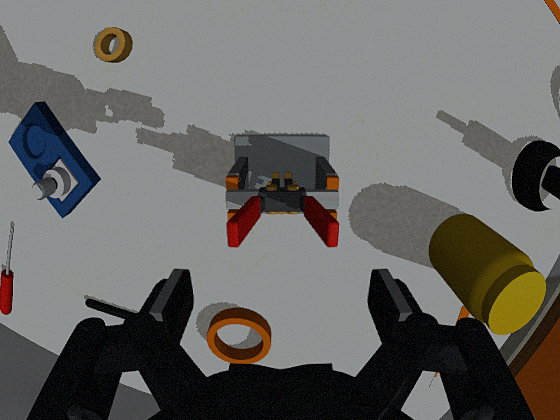

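Request:
step_arm --pt "0.7 -0.9 25 0 0" --pt "0.7 -0.9 50 0 0" --pt "0.7 -0.9 75 0 0" --pt "0.7 -0.9 91 0 0" --pt "0.7 -0.9 91 0 0" --pt "0.7 -0.9 91 0 0" --newtons 30

```text
t: 8.7
eef_pos: [0.4862, 0.259, 0.1462]
tool_rot: [0.0, 0.581, 0.814, -0.0]
contact_force: [-0.8, 0.3, 0.2]
gripper_width: 1.002
```

```bash
python3 p.py w8.png | head -4
```

```text
8.75 [0.4868 0.2594 0.1471] 108.99 0.9982452120826655
red [ 188  250   61   90 2574] 0.106 0.267 659 ((496.1037902832031, 228.7065887451172), (16.181522369384766, 8.79078483581543), 19.534788131713867)
red [ 313  250   57   90 2567] 0.106 0.267 625 ((475.940185546875, 287.9639892578125), (16.200407028198242, 8.399384498596191), 20.63961410522461)
both tops ((486.0584411621094, 258.3820495605469), (16.268156051635742, 71.36688995361328), 18.734901428222656)
```

View pics/w8.png

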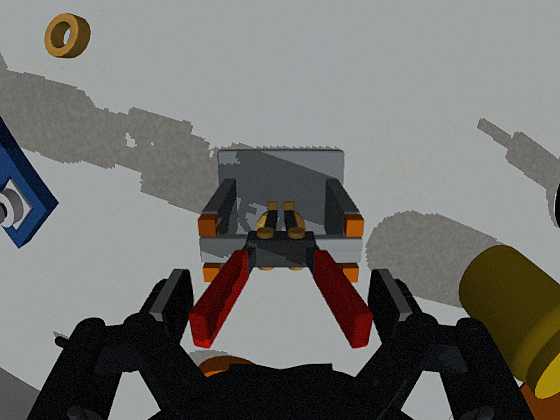

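Handles sit evenly between the pads. Close and squeeze with 30 N.

Request:
step_arm --pt "0 0 0 0 0.3" --pt "0 0 0 0 0.4" --pt "0 0 0 0 0.5" --pt "0 0 0 0 0.7" --pt "0 0 0 0 1" --pt "0 0 0 0 1" --pt "0 0 0 0 1" --pt "0 0 0 0 1" --newtons 32

```text
t: 9.42
eef_pos: [0.4869, 0.2595, 0.1482]
tool_rot: [0.001, 0.581, 0.814, 0.002]
contact_force: [-0.6, -0.4, 9.8]
gripper_width: 0.474
```

```bash
python3 p.py w9.png | head -4; python3 -c "
from h import *
o=bot.get_obs();print(o['contact_force'],o['torque'])"
```

```text
9.4667 [0.4869 0.2595 0.1482] 108.99 0.47345934272135465
red [ 227  248   30   92 1704] 0.107 0.269 695 ((489.900146484375, 242.88648986816406), (13.909929275512695, 8.19143009185791), 18.970754623413086)
red [ 305  248   30   92 1764] 0.106 0.269 710 ((480.3181457519531, 274.24200439453125), (16.132095336914062, 9.153301239013672), 23.577856063842773)
both tops ((484.30792236328125, 259.02001953125), (15.427311897277832, 42.69301223754883), 15.895682334899902)
[-1.40008193 -1.50877541 10.04380824] [-0.35366736  0.13695144 -0.05830903]
```

View pics/w9.png

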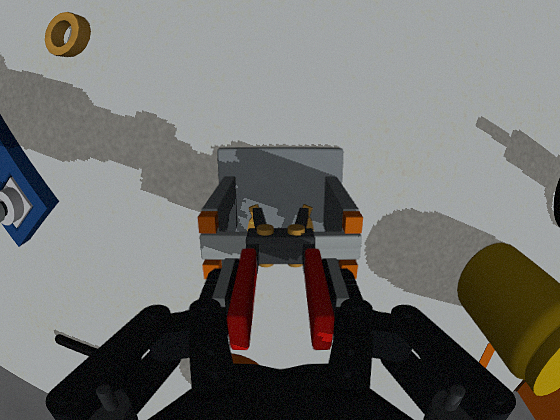

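Request:
step_arm --pt "0 0 -5 0 1" --pt "0 0 -15 0 1" --pt "0 0 -35 0 1" --pt "0 0 -60 0 1" --pt "0 0 -90 0 1" --pt "0 0 -120 0 1" --pt "0 0 -130 0 1" --pt "0 0 -130 0 1" --pt "0 0 -130 0 1"

```text
t: 10.22
eef_pos: [0.4851, 0.2591, 0.2759]
tool_rot: [-0.0, 0.58, 0.814, -0.0]
contact_force: [-0.3, -0.2, -3.1]
gripper_width: 0.474
```

```bash
python3 p.py w10.png | head -4
python3 - <<'E'
from h import *
o=bot.get_obs();print(o['contact_force'],o['torque'],o['q'].round(2))
s=cam("scene"); save(s,"s10.png"); cv2.imwrite("pics/s10c.png",cv2.resize(s["frame"][60:270,190:390],None,fx=3,fy=3,interpolation=cv2.INTER_CUBIC)[:,:,::-1])
E
```

```text
10.2667 [0.4846 0.2588 0.2749] 109.04 0.46763794865839575
red [ 227  248   30   92 1686] 0.234 0.397 0 None
red [ 305  248   29   92 1761] 0.234 0.397 0 None
both tops ((0.0, 0.0), (0.0, 0.0), 0.0)
[-0.47074601  0.52693579 -4.02921857] [ 0.01575441 -0.00606114 -0.01474317] [-0.93  0.26  0.4   1.85 -0.11  1.05  1.41]
```

View pics/w10.png

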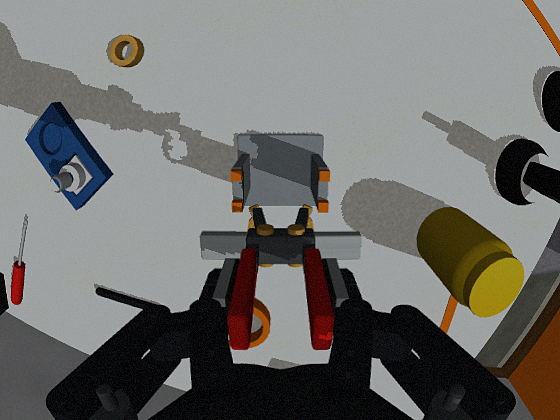

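View pics/s10c.png

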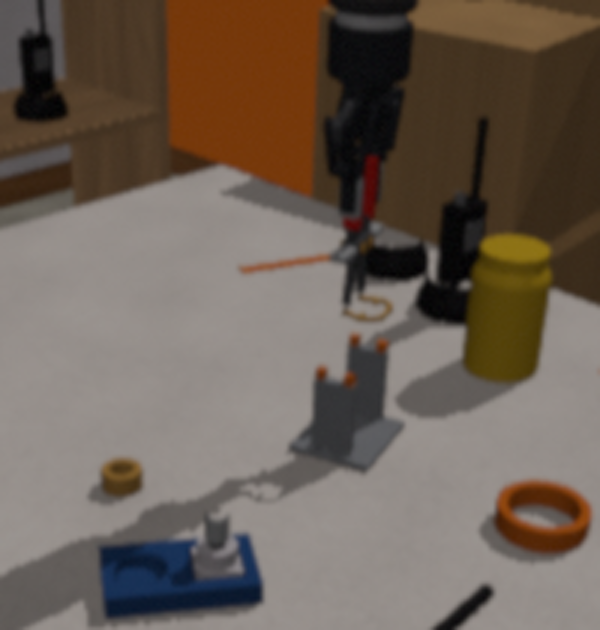

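```bash
cat > st.py <<'E'
from h import *
c=cam("wrist"); P=wpts(c); H=P[...,2]; hsv=cv2.cvtColor(c["frame"],cv2.COLOR_RGB2HSV)
b=(np.hypot(P[...,0]-.5745,P[...,1]+.006)<.035)&(hsv[...,1]<110)
def fit(q):
    A=np.c_[2*q[:,:2],np.ones(len(q))]; s=np.linalg.lstsq(A,(q[:,:2]**2).sum(1),rcond=None)[0]; return s[:2],np.sqrt(s[2]+s[0]**2+s[1]**2)
for lo,hi,n in((.0705,.075,"top"),(.037,.043,"shoulder"),(.02,.027,"foottop")):
    q=P[b&(H>lo)&(H<hi)]
    if len(q)>5: print(n,len(q),np.median(q[:,2]).round(4),cv2.minEnclosingCircle((q[:,:2]*1000).astype(np.float32)),cv2.minAreaRect((q[:,:2]*1000).astype(np.float32)))
hd=P[b&(H>.05)&(H<.066)]; print("headside fit",len(hd),fit(hd*1000))
# bar: gray at bar height
o=bot.get_obs(); ez=o["eef_pos"][2]; e=o["eef_pos"]
w,x,y,z=o["tool_rot"]; yaw=np.arctan2(2*(x*y+w*z),1-2*(y*y+z*z)); X=np.array([np.cos(yaw),np.sin(yaw)]); Y=np.array([np.sin(yaw),-np.cos(yaw)])
d=P[...,:2]-e[:2]; tx=d@X*1000; ty=d@Y*1000; tz=(H-ez)*1000
reg=np.zeros_like(b); reg[225:265,195:365]=1
for nm,s in(("left",slice(198,225)),("right",slice(335,364))):
    rr=np.zeros_like(b); rr[225:265,s]=1; k=rr&(tz<-30)&(tz>-70)&(hsv[...,1]<60)
    print("bar",nm,k.sum(),"x",tx[k].min().round(1),tx[k].max().round(1),"y",tx.shape and ty[k].min().round(1),ty[k].max().round(1),"z",np.percentile(tz[k],[5,50,95]).round(1))
    kk=k&(tz>np.percentile(tz[k],50)-1.5)
    A=np.c_[ty[kk],np.ones(kk.sum())]; print("  tilt slope dz/dy",np.linalg.lstsq(A,tz[kk],rcond=None)[0].round(3), ty[kk].min().round(1),ty[kk].max().round(1))
# ring
br=(cv2.inRange(hsv,(16,110,40),(30,255,255))>0)&(tz<-95)&(tz>-130)&(abs(tx)<40)&(abs(ty)<60)
print("ring px",br.sum(), [ (a[br].min().round(1),a[br].max().round(1)) for a in (tx,ty,tz)] if br.any() else 0)
E
python3 st.py
```

```text
top 28 0.0714 ((573.3585205078125, -3.9280059337615967), 10.063632011413574) ((572.3202514648438, -1.7329063415527344), (19.39693260192871, 13.386173248291016), 30.650468826293945)
shoulder 279 0.0398 ((573.7106323242188, -3.9290623664855957), 18.73516082763672) ((572.5579833984375, -2.076000213623047), (35.19133758544922, 32.39430618286133), 34.16982650756836)
foottop 254 0.0238 ((572.790771484375, -5.4725542068481445), 29.9166259765625) ((573.1065673828125, -6.179821014404297), (45.143611907958984, 43.81377410888672), 53.555877685546875)
headside fit 127 (array([573.65098213,  -4.36989772]), np.float64(10.2236683819928))
bar left 673 x -48.3 -33.0 y -8.8 8.5 z [-54.3 -50.4 -49.4]
  tilt slope dz/dy [ 9.0000e-03 -5.0349e+01] -8.4 8.5
bar right 725 x 31.2 47.6 y -8.6 8.4 z [-54.2 -50.5 -49.4]
  tilt slope dz/dy [ 3.0000e-03 -5.0442e+01] -8.6 8.4
ring px 194 [(np.float64(-27.2), np.float64(25.0)), (np.float64(-4.3), np.float64(17.6)), (np.float64(-122.2), np.float64(-95.9))]
```

Request:
step_arm --pt "-15 0 0 6 1" --pt "-35 0 0 13 1" --pt "-60 0 0 20 1" --pt "-90 0 0 27 1" --pt "-120 -2 0 34 1" --pt "-150 -4 0 41 1" --pt "-180 -6 0 48 1" --pt "-210 -8 5 55 1" --pt "-240 -10 15 62 1" --pt "-262 -10 30 64 1" --pt "-262 -10 40 64 1" --pt "-262 -10 40 64 1" --pt "-262 -10 40 64 1" --pt "-262 -10 40 64 1"

```text
t: 11.53
eef_pos: [0.5614, 0.0095, 0.236]
tool_rot: [-0.0, 0.923, 0.384, -0.0]
contact_force: [-0.1, -0.1, -2.4]
gripper_width: 0.468
```

```bash
cat > v.py <<'E'
from h import *
import sys
o=bot.get_obs(); w,x,y,z=o["tool_rot"]; print(o["t"],o["eef_pos"].round(4),np.degrees(np.arctan2(2*(x*y+w*z),1-2*(y*y+z*z))).round(2),o["q"].round(2),round(o["gripper_width"],3),o["contact_force"].round(1))
c=cam("wrist"); save(c,sys.argv[1]+"w.png"); s=cam("scene"); 
cv2.imwrite(f"pics/{sys.argv[1]}s.png",cv2.resize(s["frame"][160:280,200:300],None,fx=5,fy=5,interpolation=cv2.INTER_CUBIC)[:,:,::-1])
E
python3 v.py e; python3 st.py
```

```text
11.5333 [0.5614 0.0095 0.236 ] 45.14 [-0.67  0.36  0.69  1.88 -0.27  0.99  0.93] 0.468 [-0.1 -0.1 -2.4]
top 76 0.071 ((573.7401123046875, -4.206340789794922), 10.402713775634766) ((574.0614624023438, -4.5634260177612305), (19.156543731689453, 18.575960159301758), 22.07110595703125)
shoulder 616 0.0399 ((574.1099243164062, -4.544404983520508), 18.123136520385742) ((574.1646728515625, -4.352718353271484), (34.97479248046875, 35.967960357666016), 44.56732940673828)
foottop 394 0.0237 ((576.9095458984375, -5.936709403991699), 33.53551483154297) ((574.27294921875, -4.163421630859375), (55.14020919799805, 54.229278564453125), 19.602622985839844)
headside fit 104 (array([574.08823639,  -4.63526791]), np.float64(10.646466734309778))
bar left 677 x -47.8 -32.5 y -8.5 9.1 z [-54.7 -50.7 -49.8]
  tilt slope dz/dy [ 1.0000e-02 -5.0641e+01] -8.5 9.1
bar right 720 x 31.8 48.4 y -8.4 8.7 z [-54.5 -50.7 -49.7]
  tilt slope dz/dy [ 7.0000e-03 -5.0615e+01] -8.3 8.7
ring px 202 [(np.float64(-26.3), np.float64(26.5)), (np.float64(-3.6), np.float64(17.7)), (np.float64(-120.9), np.float64(-96.9))]
```

View pics/ew.png

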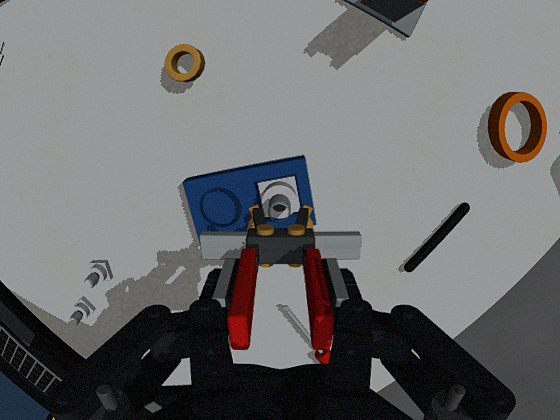

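View pics/es.png

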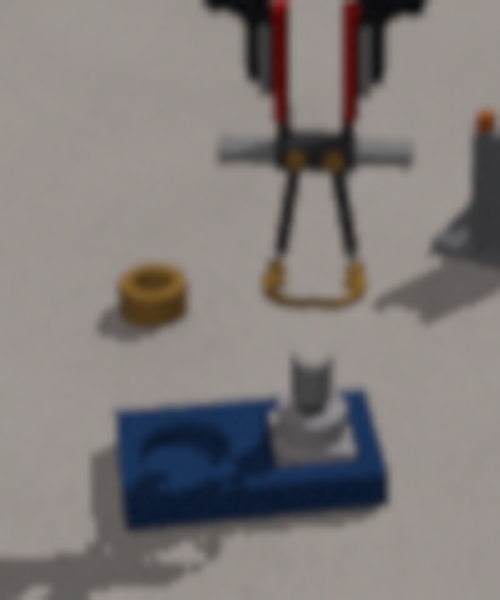

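Request:
step_arm --pt "-1.2 1.3 10 0 1" --pt "-1.2 1.3 25 0 1" --pt "-1.2 1.3 30 0 1" --pt "-1.2 1.3 30 0 1" --pt "-1.2 1.3 30 0 1" --pt "-1.2 1.3 30 0 1"

```text
t: 12.18
eef_pos: [0.562, 0.0064, 0.2068]
tool_rot: [0.0, 0.924, 0.383, 0.0]
contact_force: [-0.8, 0.3, -1.9]
gripper_width: 0.469
```

```bash
python3 v.py f; python3 st.py
cat > sc.py <<'E'
from h import *
s=cam("scene"); P=pts(s); H=P[...,2]; o=bot.get_obs(); e=o["eef_pos"]; hsv=cv2.cvtColor(s["frame"],cv2.COLOR_RGB2HSV)
w,x,y,z=o["tool_rot"]; yaw=np.arctan2(2*(x*y+w*z),1-2*(y*y+z*z)); X=np.array([np.cos(yaw),np.sin(yaw)]); Y=np.array([np.sin(yaw),-np.cos(yaw)])
d=P[...,:2]-e[:2]; tx=d@X*1000; ty=d@Y*1000; tz=(H-e[2])*1000
br=(cv2.inRange(hsv,(14,90,40),(30,255,255))>0)&(abs(tx)<45)&(abs(ty)<60)&(tz<-105)&(tz>-135)
v,u=np.nonzero(br); print("ring px u",u.min(),u.max(),"v",v.min(),v.max(),"tx",np.percentile(tx[br],[2,50,98]).round(1),"ty",np.percentile(ty[br],[2,50,98]).round(1),"z",np.percentile(H[br]*1000,[5,50,95]).round(1))
hd=(np.hypot(P[...,0]-.574,P[...,1]+.0045)<.02)&(H>.047)&(H<.07)&(hsv[...,1]<90)&~br
if hd.sum():
  v,u=np.nonzero(hd); print("head px u",u.min(),u.max(),u.mean(),"tx",np.percentile(tx[hd],[5,50,95]).round(1),"ty",np.percentile(ty[hd],[5,50,95]).round(1))
E
python3 sc.py
```

```text
12.1833 [0.562  0.0064 0.2068] 45.02 [-0.64  0.4   0.67  1.91 -0.31  0.93  0.96] 0.469 [-0.8  0.3 -1.9]
top 62 0.0711 ((573.2220458984375, -3.555518627166748), 10.406525611877441) ((571.585693359375, -2.0678157806396484), (20.060022354125977, 11.745686531066895), 47.72453308105469)
shoulder 700 0.0399 ((574.2396850585938, -4.55483341217041), 18.298185348510742) ((573.3445434570312, -4.843250274658203), (34.466941833496094, 36.130706787109375), 31.716188430786133)
foottop 416 0.0237 ((579.3510131835938, -7.901800155639648), 34.06418991088867) ((577.1728515625, -6.418701171875), (67.52932739257812, 47.72259521484375), 55.74808883666992)
headside fit 139 (array([574.18529991,  -4.77916864]), np.float64(10.735683995979517))
bar left 674 x -47.9 -32.5 y -7.9 9.2 z [-54.3 -50.6 -49.5]
  tilt slope dz/dy [-2.0000e-03 -5.0474e+01] -7.9 9.2
bar right 727 x 31.9 48.4 y -8.0 8.8 z [-54.6 -50.5 -49.5]
  tilt slope dz/dy [ 1.0000e-02 -5.0459e+01] -8.0 8.8
ring px 203 [(np.float64(-26.5), np.float64(26.3)), (np.float64(-3.3), np.float64(18.3)), (np.float64(-122.0), np.float64(-96.4))]
ring px u 252 271 v 223 231 tx [-24.5  10.2  23.5] ty [ 3.3 19.9 38.5] z [85.1 87.9 90.1]
head px u 258 266 261.6842105263158 tx [-9.9  0.7  8.7] ty [16.6 22.9 27.3]
```

View pics/fw.png

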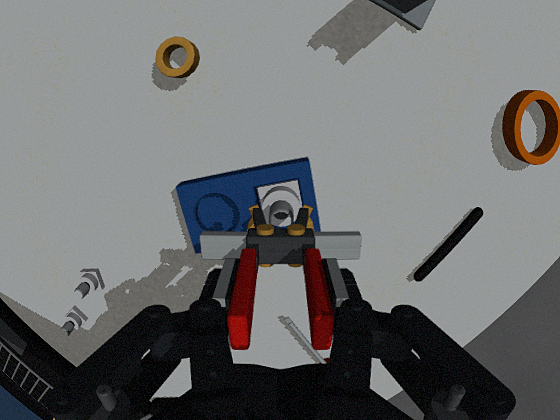

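View pics/fs.png

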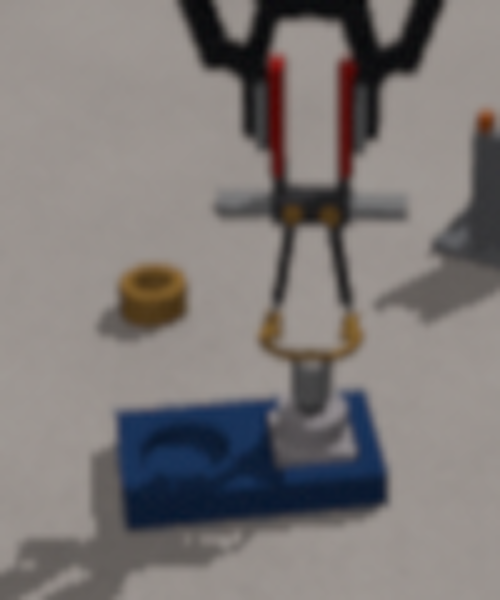

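Request:
step_arm --pt "0.6 -0.9 0 0 1" --pt "0.6 -0.9 3 0 1" --pt "0.6 -0.9 7 0 1" --pt "0.6 -0.9 11 0 1" --pt "0.6 -0.9 15 0 1" --pt "0.6 -0.9 20 0 1" --pt "0.6 -0.9 20 0 1" --pt "0.6 -0.9 20 0 1"

```text
t: 13.05
eef_pos: [0.5611, 0.0074, 0.1858]
tool_rot: [-0.0, 0.924, 0.383, -0.001]
contact_force: [-0.4, 1.2, -1.7]
gripper_width: 0.471
```

```bash
python3 v.py g; python3 st.py; python3 sc.py
```

```text
13.05 [0.5611 0.0074 0.1858] 45.01 [-0.63  0.43  0.65  1.93 -0.33  0.89  0.98] 0.471 [-0.4  1.2 -1.7]
top 43 0.0712 ((567.3661499023438, 7.5953569412231445), 12.796979904174805) ((570.8228149414062, 6.804876327514648), (25.586151123046875, 7.71597957611084), 77.11894989013672)
shoulder 491 0.0399 ((570.2562255859375, -0.8915853500366211), 16.311586380004883) ((571.0596313476562, -1.6649227142333984), (32.30101013183594, 27.32146453857422), 45.74454116821289)
foottop 416 0.0238 ((579.2938232421875, -8.497564315795898), 34.52492141723633) ((572.1238403320312, -1.7724494934082031), (66.4021224975586, 38.597816467285156), 46.834075927734375)
headside fit 168 (array([562.49169021,   8.07200994]), np.float64(11.438561582456158))
bar left 661 x -47.9 -32.6 y -8.0 9.0 z [-54.5 -50.7 -49.7]
  tilt slope dz/dy [ 1.2000e-02 -5.0591e+01] -7.7 9.0
bar right 726 x 31.8 48.2 y -8.1 9.1 z [-54.8 -50.7 -49.7]
  tilt slope dz/dy [ -0.    -50.666] -8.1 9.1
ring px 198 [(np.float64(-26.7), np.float64(26.2)), (np.float64(-3.6), np.float64(18.2)), (np.float64(-122.0), np.float64(-96.8))]
ring px u 253 271 v 229 238 tx [-23.1   3.1  23.1] ty [ 3.9 26.1 38.5] z [64.2 67.6 70.3]
head px u 256 268 261.6730769230769 tx [-15.6  -1.   10. ] ty [12.7 23.5 28. ]
```

View pics/gs.png

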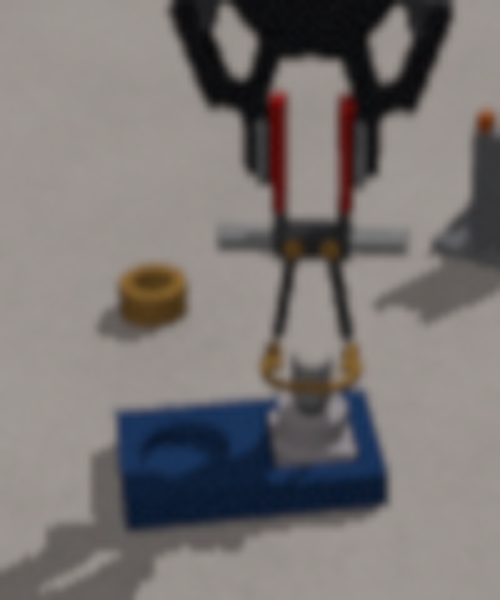

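The ring is round the head with no contact force. I'll go on down.

Request:
step_arm --pt "0.4 0.4 4 0 1" --pt "0.4 0.4 8 0 1" --pt "0.4 0.4 12 0 1" --pt "0.4 0.4 16 0 1" --pt "0.4 0.4 20 0 1" --pt "0.4 0.4 22 0 1" --pt "0.4 0.4 22 0 1" --pt "0.4 0.4 22 0 1"

```text
t: 13.92
eef_pos: [0.5619, 0.0074, 0.1642]
tool_rot: [0.0, 0.924, 0.383, -0.0]
contact_force: [-0.0, 0.1, -2.6]
gripper_width: 0.474
```

```bash
python3 v.py i; python3 st.py|grep -v -e top -e shou; python3 sc.py
```

```text
13.9167 [0.5619 0.0074 0.1642] 45.01 [-0.61  0.46  0.63  1.94 -0.36  0.85  1.  ] 0.474 [-0.   0.1 -2.6]
headside fit 228 (array([555.09931309,  14.13430875]), np.float64(17.50842581786716))
bar left 658 x -47.9 -32.6 y -8.1 8.7 z [-54.2 -50.6 -49.7]
  tilt slope dz/dy [ 1.3000e-02 -5.0511e+01] -8.1 8.7
bar right 723 x 31.7 48.0 y -8.0 9.0 z [-54.4 -50.7 -49.6]
  tilt slope dz/dy [ 2.3000e-02 -5.0596e+01] -8.0 9.0
ring px 204 [(np.float64(-26.6), np.float64(26.2)), (np.float64(-3.9), np.float64(18.7)), (np.float64(-121.5), np.float64(-97.6))]
ring px u 253 271 v 236 244 tx [-24.    0.2  23. ] ty [ 4.3 28.8 38.2] z [43.5 45.9 48.2]
head px u 256 268 262.0735294117647 tx [-10.8  -0.2  11. ] ty [ 5.3 23.8 27.9]
```

View pics/is.png

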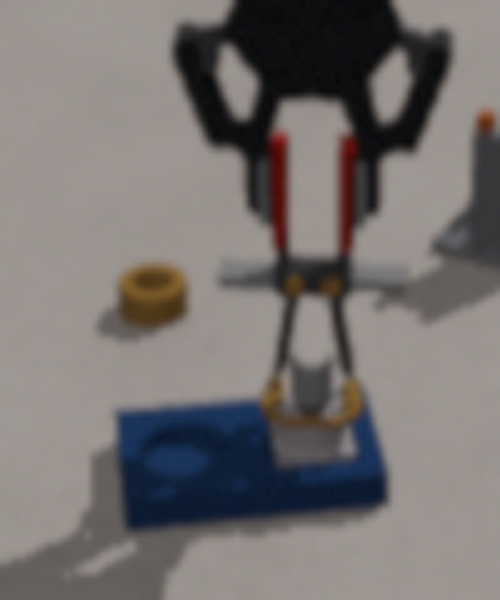

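View pics/iw.png

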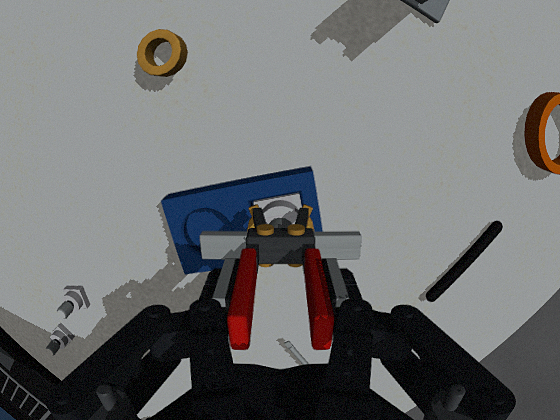

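Request:
step_arm --pt "0 0 1 0 1" --pt "0 0 1.8 0 1" --pt "0 0 2.2 0 1" --pt "0 0 2.2 0 1" --pt "0 0 2.2 0 1"

```text
t: 14.53
eef_pos: [0.5621, 0.0075, 0.1624]
tool_rot: [-0.0, 0.924, 0.383, 0.0]
contact_force: [-1.6, 1.2, 1.3]
gripper_width: 0.473
```

```bash
python3 v.py j; python3 st.py|grep -v -e top -e shou; python3 sc.py
```

```text
14.5333 [0.5621 0.0075 0.1624] 45.02 [-0.61  0.46  0.63  1.95 -0.36  0.85  1.  ] 0.473 [-1.6  1.2  1.3]
headside fit 240 (array([555.05522056,  14.66025821]), np.float64(17.768878061837384))
bar left 664 x -48.1 -32.6 y -8.2 8.9 z [-54.3 -50.5 -49.6]
  tilt slope dz/dy [ 1.2000e-02 -5.0429e+01] -8.2 8.9
bar right 722 x 31.8 48.2 y -8.0 9.0 z [-54.8 -50.6 -49.5]
  tilt slope dz/dy [ 2.4000e-02 -5.0543e+01] -7.8 9.0
ring px 197 [(np.float64(-26.6), np.float64(25.5)), (np.float64(-3.4), np.float64(19.0)), (np.float64(-121.8), np.float64(-97.8))]
ring px u 253 271 v 236 245 tx [-23.8  -2.2  22.9] ty [ 3.3 27.  38.7] z [41.1 43.7 45.3]
head px u 256 268 261.7391304347826 tx [-10.9  -0.2   9.7] ty [ 4.3 24.  27.1]
```

View pics/js.png

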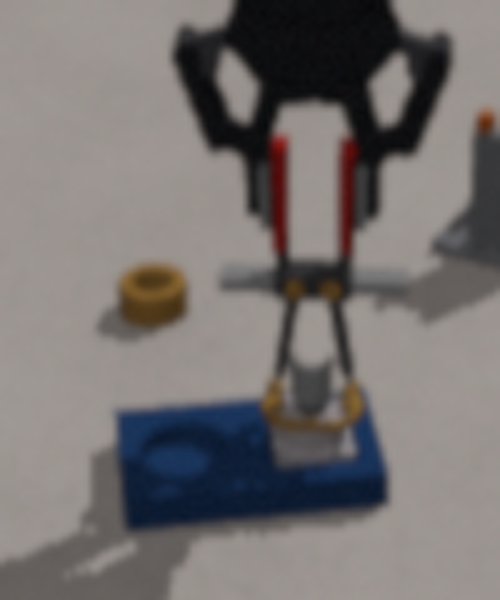

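Request:
step_arm --pt "0 0 0 0 1" --pt "0 0 0 0 1" --pt "0 0 0 0 1" --pt "0 0 0 0 1" --pt "0 0 0 0 1" --pt "0 0 0 0 1"

```text
t: 15.23
eef_pos: [0.5621, 0.0075, 0.1623]
tool_rot: [-0.0, 0.924, 0.383, 0.0]
contact_force: [-1.1, 0.5, 5.4]
gripper_width: 0.471
```

```bash
python3 v.py k; python3 sc.py; python3 st.py | grep bar; python3 -c "
from station import bot
print(bot.hand_in())"
```

```text
15.2333 [0.5621 0.0075 0.1623] 45.02 [-0.61  0.46  0.63  1.95 -0.36  0.85  1.  ] 0.471 [-1.1  0.5  5.4]
ring px u 253 271 v 237 245 tx [-23.7  -2.3  23. ] ty [ 6.2 26.7 38.6] z [40.3 43.6 45.9]
head px u 257 268 262.1142857142857 tx [-10.8  -0.1  11.7] ty [ 3.6 23.4 27.8]
bar left 666 x -47.9 -32.5 y -7.9 8.6 z [-54.8 -50.5 -49.5]
bar right 725 x 31.8 48.2 y -8.0 9.0 z [-54.7 -50.6 -49.5]
the job is handed in; nothing more can be done
None
```

The job is done and handed in at about 15 s of the 48 s allowed; the hand-in gave no verdict.

- **Stub:** I picked the one of the three stubs whose foot measured 40.3 mm and height 62 mm. It stands in the square pocket with its shoulder at 39.9 mm, against 40 mm for fully home. I let go of it and it stayed upright.
- **Pliers:** I lifted them straight out of the stand by the handles and squeezed them at 32 N. The gripper opening reads about 40 mm, against 42 mm expected. It read about 2 mm low on the stub's head too, so I take the handles to be on their stop. The ring is visibly spread.
- **Ring:** it lies on the shoulder, with its middle at about 42 mm where the groove point should be. The estimated centring error is under 1 mm.

The last checks showed the pliers still squeezed and about 1° off upright, with about 8 N of light push on the shoulder. No check failed. I made no measured check that the bystanders stayed put, but nothing unexpected touched the arm.

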